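# Rock a battery pack out of its flush charger and push it over a sill

## Task

Move the charged battery pack from the charging cradle to the power station's bay: press its red thumb patch under the cradle's hood so that the yellow end rocks up and stays up by itself, then take it by that end. Rest the yellow end on the orange step at the bay's mouth with the other end on the table, let go, and gently push the pack over the step until it lies flat against the stop inside, yellow end first. Leave the other things on the bench where they are, and let go of everything at the end.

Things in the scene. Friction and masses are not known exactly. Their poses are not given: they have to be found in the camera images.
- pack: battery pack, a black box 160 x 50 x 38 mm, 0.24 to 0.36 kg, evenly weighted. Origin: centre of its underside; x along its length, z up out of its top. Its -x end (18 mm) is yellow; a red thumb patch on top spans x = 30 to 70 mm
- pack_lead (a point): middle of the pack's lower edge at the yellow end (pack x = -80 mm, on the underside)
- pack_tail (a point): middle of the pack's lower edge at the other, black end (pack x = +80 mm, on the underside)
- nest: charging cradle, fixed: grey block, 90 mm wide (y), rim 80 mm above the table. Origin: on the table under the middle of the pack as it starts; x points to the hooded end; the pack starts along x, yellow end at -x, top flush with the rim. Pocket: x = -82 to +98 mm, y = -27 to +27 mm; walls 15 to 18 mm thick
- nest_edge (a point): edge in the pocket floor (cradle x = 3.8 mm, 42 mm above the table), hidden by the pack. The floor is level on the -x side and falls at 22 degrees on the +x side: pressed on the red patch with a few newtons, the pack rocks onto the slope and stays, tilted 22 degrees, the underside of its yellow end 31 mm higher than before
- nest_hood (a point): middle of the front lower edge of the blue hood (cradle x = 46 mm, 175 mm above the table). The hood covers x = 46 to 136 mm, 90 mm wide, 20 mm thick, on a column at x = 112 to 136 mm. A tool pointing straight down does not fit over the red patch; one tilted about 40 degrees, fingers down and towards +x, does
- bay: power station's battery bay, fixed. Origin: on the table under the middle of the step's front edge; x points into the bay, z up. The orange step is a deck 14 mm high, 90 mm wide, from x = 0 inward; side walls from x = 25 mm inward, 62 mm apart (y = -31 to +31 mm). Behind the stop a black block to x = 200 mm, 110 mm wide, 110 mm high
- bay_step (a point): middle of the step's front upper edge (bay x = 0, 14 mm above the table)
- bay_roof (a point): middle of the front lower edge of the bay's clear roof (bay x = 40 mm, 60 mm above the deck); the roof runs from there inward, its top 80 mm above the table
- bay_stop (a point): foot of the stop, an upright face at bay x = 150 mm on the deck, where the pack's lower yellow edge comes to lie; the pack then sticks out 10 mm in front of the step's edge. The contacts are delicate: no more than 60 N between pack and bay
- tape: blue tape roll, 90 mm across, 24 mm high, lying flat; origin under its centre. A bystander
- glue: slim bottle, 32 mm across, 105 mm high, standing; origin under its centre. A bystander
- driver: red-handled screwdriver lying on the table; origin under its middle. A bystander
- scraper: flat scraper lying on the table; origin under its middle. A bystander
- spool: filament spool lying flat, black flanges 170 mm across, 58 mm high; origin under its centre. A bystander
- tin: aluminium tin, 76 mm across, 110 mm high, standing; origin under its centre. A bystander
- toolcase: black tool case 200 x 110 x 50 mm lying flat; origin under its centre. A bystander
Not all that is in view belongs to the job. Leave any blue look-alike of the pack alone.

How it is judged (in metres and radians):
On the way, in this order (a step that is already met when the one before it is completed fails the run):
1. the pack is rocked up in the cradle and stays tilted (over 17 degrees) with the fingers off it (angle between pack's own z axis and vertical between 0.3 and 0.5 rad and horizontal distance between pack and nest below 0.03 m and z of pack_tail in the frame of nest below 0.03 m and z of pack_lead in the frame of nest above 0.058 m and contact force between the fingers and pack below 0.1 N), for 0.2 s.
2. the pack leans on the bay's step, yellow end on the deck and black end on the table, with the fingers off it (x of pack_lead in the frame of bay between 0.002 and 0.09 m and y of pack_lead in the frame of bay between -0.03 and 0.03 m and z of pack_lead in the frame of bay between 0.009 and 0.04 m and height (world z) of pack_tail below 0.006 m and contact force between the fingers and pack below 0.1 N and linear speed of pack below 0.03 m/s), for 0.2 s.
At the end, for the whole second after the job is handed in: The pack lies flat on the bay's deck (tilt under 0.06 rad, both lower edges within 6 mm of deck height), between the side walls, yellow end first with its lower edge within 7 mm of the stop, at rest, and the fingers off it (y of pack_lead in the frame of bay between -0.02 and 0.02 m and y of pack_tail in the frame of bay between -0.025 and 0.025 m and z of pack_lead in the frame of bay_step between -0.006 and 0.006 m and x of pack_lead in the frame of bay between 0.143 and 0.154 m and x of pack_tail in the frame of bay below 0.02 m and z of pack_tail in the frame of bay_step below 0.006 m and angle between pack's own z axis and vertical below 0.06 rad and linear speed of pack below 0.02 m/s and contact force between the fingers and pack below 0.1 N); the robot touches nothing.
It fails at once if a bystander (tape, glue, driver, scraper, spool, tin, tool case) is moved more than 30 mm (distance of any of tape, glue, driver, scraper, spool, tin, toolcase from where it was at the start of the episode above 0.03 m).
It fails at once if the pack is rammed into the bay with more than 60 N (contact force between pack and bay above 60 N).
It also fails if it takes over 72 s, if anything falls off the work surface, if the arm or the gripper's body presses on something with over 40 N, if the wrist force passes 120 N, or if a joint passes its speed limit or range.

## Robot

A 6-joint arm with a two-finger parallel gripper is mounted at the origin on the work surface. World frame = base frame: x ahead of the robot, y to its left, z up, the work surface at z = 0. Lengths are in m, angles in degrees, forces in N, time in s.
With the tool pointing down it reaches from about 0.325 to 0.85 m from the base axis. Payload 15.5 kg.
Tool frame: the origin (TCP) lies at the very end of the fingers, on their centre line; the grasp point (between the pads) lies 19 mm behind it; z points along the fingers, y is the line along which they close (so a half turn about z gives the same grasp; the last joint's range is limited). The gripper opens to 91 mm and grips with 3 to 60 N. Pads are 32 mm wide; open, the fingers measure 118 mm over their backs; the gripper's body (76 mm by 178 mm) begins 60 mm behind the grasp point.
Start: joints at [-77.493, 28.281, 77.091, -0, 74.628, -5.472], TCP at [0.193, -0.594, 0.214] pointing down, gripper open.
Joint ranges: [-166.48, 166.48], [-47.26, 123.95], [12.59, 153.08], [-70.14, 250.14], [6.76, 159.57], [-176.63, 176.63]. Speed limits (degrees/s): [108.29, 108.29, 147.25, 172.46, 172.46, 172.46].

## Interface

Orientations are given as a 3x3 rotation matrix whose columns are the frame's x, y, z axes.
In Python, from bench import ctrl gives the robot as it stands. The module is installed in compiled form; this text tells all that it offers. Calls block until the motion is done:
- ctrl.goto(position, orientation): joint-space move of the TCP to a pose.
- ctrl.move_l(position, vel=0.15, ori=None, contact_N=None): straight line of the TCP; ori=None keeps the orientation; vel is the mean speed in m/s. With contact_N (N) it stops when the force on the tool has changed by that much, and returns True; else False.
- ctrl.movej(angles): joint-space move.
- ctrl.command_gripper(opening): opening from 0.0 (shut) to 1.0 (fully open); the grip force is fixed at half the most; returns when the fingers have stopped.
- ctrl.sleep(seconds).
- ctrl.ik(position, orientation): joint angles nearest the present ones, or None.
- ctrl.read_camera(name): name is "scene" or "side" or "wrist"; returns the picture (420x560x3 uint8, blue, green, red); there is no depth.
- ctrl.camera_params(name): a dict with "fx", "fy", "cx", "cy" (pixels), "pose" (4x4, takes a point from camera to world coordinates); the wrist camera has in their place "T_tool_cam" (4x4, takes a point from camera to tool coordinates, whose origin is the TCP and whose axes are the flange's). Camera axes: x right, y up, looking along -z (the intrinsics and any distortion apply to the point x, -y, -z); pixel columns grow to the right and rows downward; lengths in m; the calibration is good to about 2 mm. A picture is of the moment at which its call begins: read the wrist's pose just before it. camera_params takes no time and is no camera call.
A pose or a line that the arm cannot do raises ctrl.MotionError and nothing moves.
- ctrl.sign_off(): hands the job in; it is judged then, once.
Readings, each from a call of its own:
- ctrl.current_t(): time.
- ctrl.current_q(): joint angles.
- ctrl.current_dq(): joint speeds.
- ctrl.current_effort(): joint torques, N m.
- ctrl.current_tool_pos(): TCP position.
- ctrl.current_eef_rot(): TCP orientation.
- ctrl.current_contact_force(): force on the tool from outside, world axes, zero at the start.
- ctrl.current_wrist_torque(): the same for the moment, N m.
- ctrl.current_grip_width(): opening from 0.0 (shut) to 1.0 (fully open).
- ctrl.current_grasp_force(): force on a finger pad.
Only numpy, scipy, OpenCV 4.12 (cv2) and the standard library are available. Lean on these libraries where they do the work, as an engineer would, in place of code of your own. Each camera call takes 0.05 s, during which the arm holds its last target. There are 200 camera calls.

## Working session

There is one attempt and no reset: what is moved stays moved. The work goes in short steps, each a Python script; the robot and the scene stay as the last script left them, time stands still between calls to the robot, and variables do not carry over. Pictures are saved under pics/ and viewed, at most 10 in all, crops included, and the job is handed in when it is done.

```bash
mkdir -p pics; ls; python3 - <<'E'
from bench import ctrl
import cv2,numpy as np
np.set_printoptions(precision=4,suppress=True)
for n in ("scene","side","wrist"):
    im=ctrl.read_camera(n); cv2.imwrite(f"pics/{n}0.png",im); print(n,ctrl.camera_params(n))
print(ctrl.current_eef_rot(),ctrl.current_t())
a=[cv2.imread(f"pics/{n}0.png") for n in("scene","side")]
E
```

```text
pics
scene {'fx': 386.5116528681283, 'fy': 386.5116528681283, 'cx': 276.2131597323665, 'cy': 209.90087797711675, 'pose': array([[ 0.8227, -0.3972,  0.4068,  0.8915],
       [ 0.5685,  0.5737, -0.5896, -0.6485],
       [ 0.0008,  0.7163,  0.6978,  0.8173],
       [ 0.    ,  0.    ,  0.    ,  1.    ]])}
side {'fx': 455.3736952681378, 'fy': 455.3736952681378, 'cx': 275.59075044891006, 'cy': 208.20762149938773, 'pose': array([[-0.7518,  0.3959, -0.5274, -0.2257],
       [-0.659 , -0.4796,  0.5793,  0.7371],
       [-0.0236,  0.7831,  0.6215,  0.9593],
       [ 0.    ,  0.    ,  0.    ,  1.    ]])}
wrist {'fx': 338.00070094467105, 'fy': 338.00070094467105, 'cx': 282.72330429044973, 'cy': 208.632175311971, 'T_tool_cam': array([[-0.0005,  0.9623,  0.2719,  0.0772],
       [ 1.    ,  0.0007, -0.0008,  0.0007],
       [-0.0009,  0.2719, -0.9623, -0.1706],
       [ 0.    ,  0.    ,  0.    ,  1.    ]])}
[[ 0.9512  0.3087 -0.0002]
 [ 0.3087 -0.9512  0.0009]
 [ 0.0001 -0.0009 -1.    ]] 0.15
```

View pics/scene0.png

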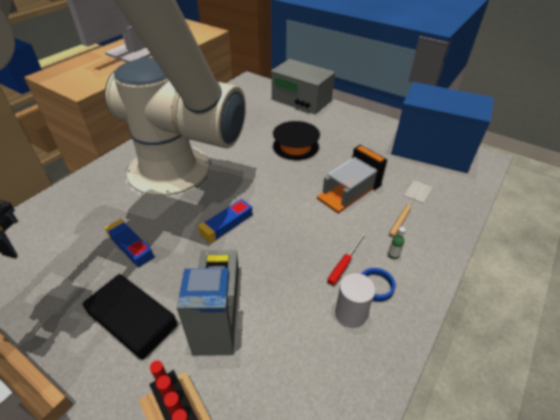

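View pics/side0.png

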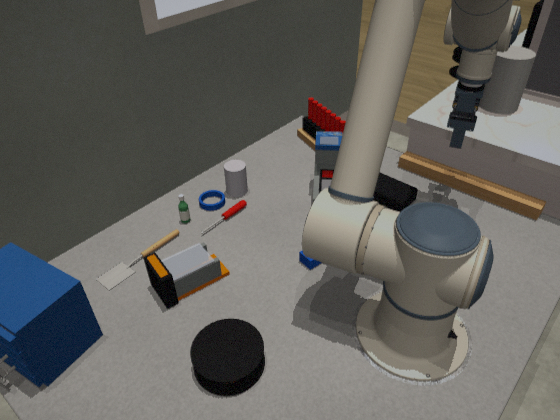

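Candidates for the pack: the black one with a yellow end in the cradle at scene (217,260), and two blue look-alikes at scene (130,242) and (227,220). The black one in the grey hooded cradle matches the description. The bay, with its orange step, is at scene (335,203) and side (205,285).

```bash
cat > h.py <<'E'
from bench import ctrl
import cv2,numpy as np
np.set_printoptions(precision=4,suppress=True)
def cam(name):
    p=ctrl.camera_params(name)
    if name=="wrist":
        T=np.eye(4);T[:3,:3]=ctrl.current_eef_rot();T[:3,3]=ctrl.current_tool_pos();p["pose"]=T@p["T_tool_cam"]
    return p
def ray(p,uv):
    d=np.array([(uv[0]-p["cx"])/p["fx"],-(uv[1]-p["cy"])/p["fy"],-1.])
    return p["pose"][:3,3],p["pose"][:3,:3]@d
def onz(p,uv,z):
    o,d=ray(p,uv); return o+d*(z-o[2])/d[2]
def proj(p,X):
    c=np.linalg.inv(p["pose"])@np.append(X,1); return np.array([p["cx"]-p["fx"]*c[0]/c[2],p["cy"]+p["fy"]*c[1]/c[2]])
def blobs(im,name,amin=30):
    h=cv2.cvtColor(im,cv2.COLOR_BGR2HSV)
    lo,hi={"yellow":((22,120,80),(35,255,255)),"orange":((8,150,90),(21,255,255)),"blue":((100,90,60),(125,255,255)),"red":((0,150,70),(6,255,255))}[name]
    m=cv2.inRange(h,lo,hi); cs,_=cv2.findContours(m,cv2.RETR_EXTERNAL,cv2.CHAIN_APPROX_NONE)
    return [c for c in cs if cv2.contourArea(c)>amin]
E
python3 - <<'E'
from h import *
for n in("scene","side"):
    im=cv2.imread(f"pics/{n}0.png");p=cam(n)
    for col in("yellow","orange"):
        for c in blobs(im,col,15):
            r=cv2.minAreaRect(c);print(n,col,cv2.contourArea(c),r, onz(p,r[0],.08)[:2],onz(p,r[0],.014)[:2])
p=cam("scene");im=cv2.imread("pics/scene0.png")
a=cv2.resize(im[225:365,150:270],None,fx=3.3,fy=3.3,interpolation=cv2.INTER_CUBIC)
b=cv2.resize(im[135:220,305:400],None,fx=4.2,fy=4.2,interpolation=cv2.INTER_CUBIC)
o=np.zeros((600,800,3),np.uint8);o[:a.shape[0],:a.shape[1]]=a;o[:b.shape[0],400:400+b.shape[1]]=b[:,:400]
cv2.imwrite("pics/crop1.png",o)
E
```

```text
scene yellow 122.5 ((217.5, 258.0), (6.0, 21.0), 90.0) [ 0.4397 -0.2439] [ 0.3992 -0.2076]
scene yellow 145.5 ((205.7500457763672, 232.2500457763672), (19.798988342285156, 9.192387580871582), 45.0) [ 0.3592 -0.1969] [ 0.3115 -0.1565]
scene yellow 25.0 ((112.59553527832031, 224.17514038085938), (3.1125388145446777, 16.999252319335938), 61.3895378112793) [ 0.1381 -0.3149] [ 0.0707 -0.2851]
scene orange 365.5 ((334.2113952636719, 200.3505096435547), (23.352962493896484, 27.718952178955078), 66.03751373291016) [0.5736 0.0988] [0.5452 0.1657]
scene orange 80.0 ((295.5, 150.5), (5.0, 23.0), 90.0) [0.356  0.2376] [0.3081 0.3169]
scene orange 112.5 ((370.0707702636719, 153.37265014648438), (28.070158004760742, 5.050685882568359), 29.05460548400879) [0.5618 0.361 ] [0.5323 0.4514]
side orange 150.0 ((203.70457458496094, 285.3253479003906), (14.320873260498047, 56.856834411621094), 49.51398849487305) [0.4528 0.2753] [0.5037 0.2406]
side orange 183.5 ((156.81622314453125, 265.4972839355469), (25.732511520385742, 8.675532341003418), 53.97262954711914) [0.6041 0.3095] [0.6664 0.2774]
```

View pics/crop1.png

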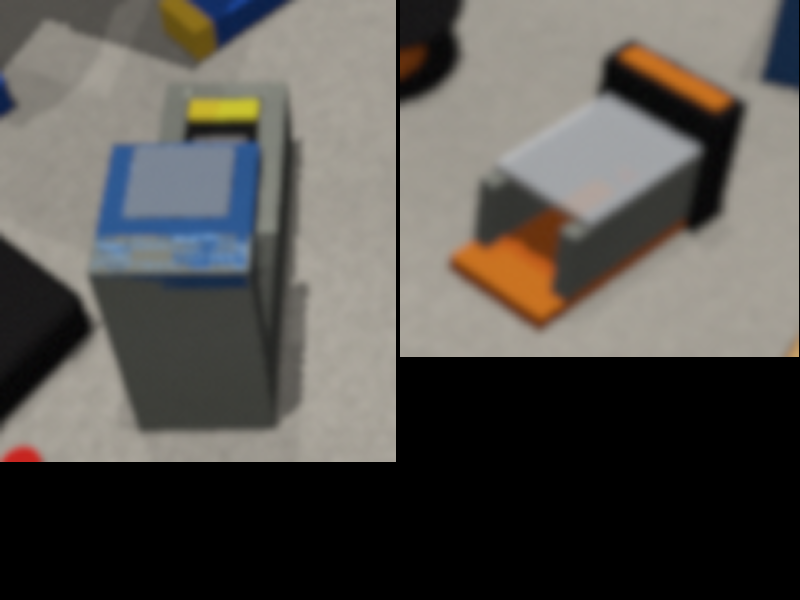

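The pack's black body, yellow end at scene (217,258), lies in the cradle under the blue hood, so that is the target. The bay's front step edge runs from scene (317,197) to (339,210).

```bash
python3 - <<'E'
from h import *
p=cam("scene")
n=lambda u,v:(150+u/3.3,225+v/3.3)
b=lambda u,v:(305+(u-400)/4.2,135+v/4.2)
Y=[onz(p,n(*q),.08) for q in((190,99),(259,99),(259,122),(188,122))]
print("yellow",*[y[:2] for y in Y])
R=[onz(p,n(*q),.08) for q in((168,85),(291,85))];print("rim far",*[y[:2] for y in R])
H=[onz(p,n(*q),.195) for q in((113,143),(260,143),(252,236),(98,236))];print("hood top",*[y[:2] for y in H])
D=[onz(p,b(*q),.014) for q in((451,259),(542,318))];print("step",*[y[:2] for y in D])
K=[onz(p,b(*q),.11) for q in((628,42),(743,104))];print("block",*[y[:2] for y in K])
Rf=[onz(p,b(*q),.08) for q in((497,165),(595,222),(703,150),(606,93))];print("roof",*[y[:2] for y in Rf])
for nm,c in(("tin",(355,285)),("tape",(378,285)),("case",(130,305)),("driver",(345,262)),("glue",(397,243)),("spool",(296,140)),("b1",(130,242)),("b2",(227,220))):print(nm,onz(p,c,.03)[:2])
E
```

```text
yellow [ 0.4136 -0.2506] [ 0.4556 -0.2215] [ 0.4693 -0.2381] [ 0.4269 -0.2675]
rim far [ 0.3911 -0.2499] [ 0.4667 -0.1976]
hood top [ 0.4728 -0.3647] [ 0.5459 -0.3141] [ 0.5842 -0.3673] [ 0.5123 -0.4171]
step [0.4938 0.1505] [0.5782 0.1334]
block [0.5281 0.3417] [0.6304 0.3185]
roof [0.5029 0.1906] [0.5891 0.1745] [0.6175 0.291 ] [0.5285 0.3133]
tin [ 0.7392 -0.0895]
tape [ 0.7852 -0.0577]
case [ 0.333  -0.4383]
driver [ 0.6865 -0.0403]
glue [0.7715 0.0967]
spool [0.2867 0.3527]
b1 [ 0.1796 -0.3087]
b2 [ 0.3409 -0.0966]
```

```bash
cat >> h.py <<'E'
def frame(x,y,yaw):
    a=np.radians(yaw);T=np.eye(4);T[:2,:2]=[[np.cos(a),-np.sin(a)],[np.sin(a),np.cos(a)]];T[:2,3]=x,y;return T
def at(F,*v): return F[:3,:3]@np.array(v,float)+F[:3,3]
def tool(F,tilt,s):
    """fingers down, tilted by tilt deg towards +x of F; tool x along s*x of F"""
    t=np.radians(tilt);z=np.array([np.sin(t),0,-np.cos(t)]);x=s*np.array([np.cos(t),0,np.sin(t)])
    return F[:3,:3]@np.c_[x,np.cross(z,x),z]
NEST=frame(.483,-.302,-54.9); BAY=frame(.536,.142,77.7)
E
python3 - <<'E'
from h import *
for s in(1,-1):
    print(s,"press",ctrl.ik(at(NEST,.05,0,.1),tool(NEST,40,s)),"grasp",ctrl.ik(at(NEST,-.062,0,.09),tool(NEST,-12,s)),"top",ctrl.ik(at(NEST,-.1,0,.25),tool(NEST,0,s)))
    print("bay",ctrl.ik(at(BAY,-.02,0,.2),tool(BAY,0,s)),ctrl.ik(at(BAY,-.0,0,.03),tool(BAY,-12,s)),ctrl.ik(at(BAY,-.2,0,.02),tool(BAY,0,s)))
E
```

```text
1 press [ -30.7358   32.1531  117.7602  244.8706   16.896  -134.9171] grasp [-38.348   33.7026  91.5481   3.7086  66.3098 104.7176] top [-34.5066  14.2789  93.9626  -0.      71.7585 110.3934]
bay [ 6.6983 22.7632 89.4096 -0.     67.8272 18.9983] [ 15.3886  39.3801  92.101  -13.0101  54.8639  35.7873] [-13.0757  34.9906 105.9835  -0.      39.0259  -0.7757]
-1 press [-30.7358  32.1531 117.7602 244.8706  16.896   45.0829] grasp [-38.348   33.7026  91.5481   3.7086  66.3098 -75.2824] top [-34.5066  14.2789  93.9626  -0.      71.7585 -69.6066]
bay [   6.6983   22.7632   89.4096   -0.       67.8272 -161.0017] [  15.3886   39.3801   92.101   -13.0101   54.8639 -144.2127] None
```

```bash
python3 - <<'E'
from h import *
for d in(0,.05,.1,.14,.18):
    z=tool(NEST,40,-1)[:,2]; print(d,[ctrl.ik(at(NEST,.05,0,.08)-d*z,tool(NEST,t,-1)) for t in(40,36)])
ctrl.goto(at(NEST,-.04,0,.25),tool(NEST,0,-1))
p=cam("wrist");im=ctrl.read_camera("wrist");cv2.imwrite("pics/w1.png",im);np.save("w1.npy",p["pose"])
print(ctrl.current_t())
for c in blobs(im,"yellow"): r=cv2.minAreaRect(c);print(r,cv2.boxPoints(r).tolist(),onz(p,r[0],.08))
E
```

```text
0 [array([-30.7358,  34.8233, 118.4615, 235.7019,  18.5729,  54.7058]), None]
0.05 [array([-28.7529,  28.8183, 120.6709, 249.0961,  17.6511,  42.4508]), None]
0.1 [None, array([-27.8841,  21.2103, 119.086 , -66.8893,  16.8753,  -1.619 ])]
0.14 [None, array([-25.9667,  16.1274, 119.5423, -55.2379,  20.2515, -12.3979])]
0.18 [array([-21.9739,  11.8346, 122.4121, -63.7518,  22.9271,  -1.7801]), array([-23.7994,  11.0255, 119.4445, -46.4336,  24.7731, -20.3166])]
1.7583
((282.5, 157.0), (20.0, 51.0), 90.0) [[257.0, 147.0], [308.0, 147.0], [308.0, 167.0], [257.0, 167.0]] [ 0.4405 -0.2428  0.08  ]
((233.70101928710938, 18.67504119873047), (59.580970764160156, 18.839834213256836), 47.38594055175781) [[206.59877014160156, 3.129117965698242], [220.4635772705078, -9.626516342163086], [260.80328369140625, 34.22096252441406], [246.93846130371094, 46.976600646972656]] [ 0.3331 -0.166   0.08  ]
```

View pics/w1.png

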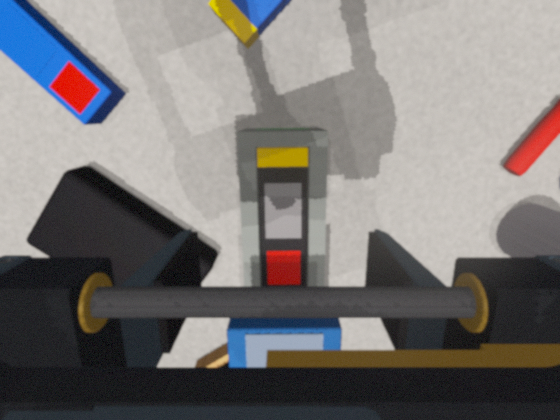

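The wrist view shows the cradle aligned with the image: yellow end at (282,157), red patch at (284,265), and the hood's front edge at row 320. Next I'll pick a press pose that keeps joint 4 inside its range.

```bash
cat >> h.py <<'E'
def tool2(F,tilt,phi,s):
    t,f=np.radians([tilt,phi]);z=np.array([np.sin(t)*np.cos(f),np.sin(t)*np.sin(f),-np.cos(t)])
    y=np.array([0,-s,0.])  # for s=+1 and tilt 0: x=+x, z=-z -> y=-y
    y-=z*(y@z);y/=np.linalg.norm(y);return F[:3,:3]@np.c_[np.cross(y,z),y,z]
G=np.array([(a,b,c) for a in np.linspace(-.038,.038,5) for b in np.linspace(-.089,.089,9) for c in np.linspace(-.3,-.079,12)]+
           [(a,b,c) for a in(-.016,.016) for b in np.linspace(-.03,.03,5) for c in np.linspace(-.079,-.03,5)])
def boxd(P,lo,hi): return np.linalg.norm(np.maximum(0,np.maximum(lo-P,P-hi)),axis=1).min()
def clear(tcpN,RN):
    P=G@RN.T+tcpN
    return min(boxd(P,np.array([.046,-.045,.175]),np.array([.136,.045,.195])),boxd(P,np.array([-.1,-.045,0]),np.array([.136,.045,.08])))
E
python3 - <<'E'
from h import *
p=cam("wrist");im=cv2.imread("pics/w1.png")
for c in blobs(im,"red"):
    x,y,w,h=cv2.boundingRect(c);print("red",x,y,w,h,onz(p,(x+w/2-.5,y),.08))
Y=onz(p,(282.5,157),.08);print("yellow",Y)
assert True
for t in range(28,56,4):
  for f in(-40,-30,-20,-10,0,10,20,30):
    R=tool2(NEST,t,f,-1);RN=NEST[:3,:3].T@R
    qs=[ctrl.ik(at(NEST,.05,0,.08)+np.array([0,0,-.018])-d*R[:,2],R) for d in(0,.03,.06,.1,.14)]
    if any(q is None for q in qs):continue
    J=[q[3] for q in qs]
    if max(J)-min(J)>100: continue
    c=min(clear(np.array([.05,0,.08])-d*RN[:,2],RN) for d in(-.02,0,.03,.06))
    if c>.01: print(t,f,round(c,4),np.round(J),"q5",round(qs[0][4]),"q6",round(qs[0][5]))
E
```

```text
red 266 250 35 36 [ 0.4985 -0.3249  0.08  ]
red 507 102 53 73 [ 0.6076 -0.0618  0.08  ]
red 53 65 44 46 [ 0.2321 -0.284   0.08  ]
yellow [ 0.4404 -0.2429  0.08  ]
```

```bash
sed -i 's/^NEST=frame.*/NEST=frame(.482,-.301,-54.7); BAY=frame(.536,.142,77.7)/' h.py; python3 - <<'E'
from h import *
for t in range(28,60,4):
  for f in range(-50,51,10):
    R=tool2(NEST,t,f,-1);RN=NEST[:3,:3].T@R
    J=[]
    for X in((.05,0,.08),(.06,0,.06),(.025,0,.11),(.0,0,.14),(-.04,0,.18)):
        q=ctrl.ik(at(NEST,*X),R);J.append(None if q is None else int(q[3]))
    c=min(clear(np.array(X),RN) for X in((.05,0,.08),(.06,0,.06),(.025,0,.11)))
    if c>.008 and J[0] is not None and J[1] is not None: print(t,f,round(c,4),J)
E
python3 - <<'E'
import h
from h import *
h.G=np.array([(a,b,c) for a in np.linspace(-.038,.038,5) for b in np.linspace(-.089,.089,9) for c in np.linspace(-.3,-.079,12)])
for t in range(28,60,4):
  for f in range(-50,51,10):
    R=tool2(NEST,t,f,-1);RN=NEST[:3,:3].T@R
    J=[]
    for X in((.05,0,.08),(.06,0,.06),(.025,0,.11),(.0,0,.14),(-.04,0,.18)):
        q=ctrl.ik(at(NEST,*X),R);J.append(None if q is None else int(q[3]))
    c=min(clear(np.array(X),RN) for X in((.05,0,.08),(.06,0,.06),(.025,0,.11)))
    if c>.004 and J[0] is not None and J[1] is not None: print(t,f,round(c,4),J)
E
```

```text
28 -10 0.0044 [-43, -47, -40, -36, -33]
28 0 0.0074 [-38, -43, -34, -30, -27]
28 10 0.0044 [-19, -23, -17, -15, -14]
32 -30 0.0044 [-51, -53, -48, -45, -42]
32 -20 0.0069 [-56, -59, -52, -48, -44]
32 -10 0.0084 [-62, -67, -56, -50, -44]
32 30 0.0044 [73, 84, 61, 48, 34]
36 -40 0.0058 [-52, -54, -50, -48, -45]
36 -30 0.0092 [-59, -62, -56, -53, -49]
36 10 0.0141 [216, 207, None, None, -50]
36 20 0.0123 [149, 155, None, None, None]
36 30 0.0092 [110, 118, None, 83, 59]
40 -50 0.0043 [-51, -52, -49, -48, -45]
40 -40 0.01 [-58, -60, -56, -53, -50]
40 0 0.0161 [234, 228, 244, None, None]
40 10 0.0144 [200, 196, 207, 221, None]
40 20 0.0131 [163, 164, 162, 159, None]
40 30 0.0125 [131, 135, 126, 116, None]
40 40 0.01 [106, 110, 101, None, 81]
44 -50 0.0096 [-55, -56, -53, -52, -49]
44 -40 0.0119 [-63, -65, -61, -58, -55]
44 -10 0.0087 [248, 244, None, None, None]
44 0 0.0104 [222, 218, 229, 239, None]
44 10 0.0087 [194, 192, 198, 205, 222]
44 20 0.0074 [167, 168, 167, 167, 168]
44 30 0.0073 [142, 144, 139, 134, 124]
44 40 0.0119 [118, 121, 114, 108, 98]
44 50 0.0096 [97, 100, 94, 89, 82]
48 -50 0.0108 [-59, -60, -57, -55, -53]
48 0 0.0046 [216, 213, 221, 228, 241]
48 30 0.005 [147, 148, 146, 143, 138]
48 40 0.0082 [125, 127, 123, 119, 111]
48 50 0.0108 [104, 106, 101, 98, 92]
52 -50 0.0052 [-62, -63, -60, -59, -56]
52 50 0.0052 [109, 111, 107, 104, 99]
56 -50 0.0052 [-65, -66, -63, -62, -59]
56 50 0.0052 [113, 114, 111, 109, 105]
```

```bash
python3 - <<'E'
import h
from h import *
h.G=np.array([(a,b,c) for a in np.linspace(-.038,.038,5) for b in np.linspace(-.089,.089,9) for c in np.linspace(-.3,-.079,12)])
Xs=((.0486,-.005,.09),(.0605,-.005,.075),(.0605,-.005,.070),(.03,-.005,.115),(-.0,-.005,.15),(-.05,-.005,.20))
for t in range(30,46,2):
  for f in range(-44,-8,4):
    R=tool2(NEST,t,f,-1);RN=NEST[:3,:3].T@R
    q=[ctrl.ik(at(NEST,*X),R) for X in Xs]
    if any(a is None for a in q):continue
    J=[int(a[3]) for a in q]
    if min(J)<-67 or max(J)>0:continue
    c=min(clear(np.array(X),RN) for X in Xs)
    if c>.01:print(t,f,round(c,4),J,[int(a[4]) for a in q],[int(a[5]) for a in q], np.round(RN,2).tolist())
E
python3 - <<'E'
import h
from h import *
h.G=np.array([(a,b,c) for a in np.linspace(-.038,.038,5) for b in np.linspace(-.089,.089,9) for c in np.linspace(-.3,-.079,12)])
out=[]
for dx in(0,-.006,-.012):
 Xs=np.array([(.0486,-.004,.09),(.0605,-.004,.075),(.0605,-.004,.070),(.03,-.004,.115),(.0,-.004,.15),(-.05,-.004,.20)])+[dx,0,0]
 for t in range(30,50,2):
  for f in list(range(-44,-8,4))+[0,5,10]:
    R=tool2(NEST,t,f,-1);RN=NEST[:3,:3].T@R
    q=[ctrl.ik(at(NEST,*X),R) for X in Xs]
    if any(a is None for a in q[:4]):continue
    J=[int(a[3]) if a is not None else None for a in q]
    c=[round(clear(X,RN),4) for X in Xs]
    out.append((min(c),dx,t,f,J,c))
for o in sorted(out,key=lambda o:-o[0])[:25]:print(o)
E
```

```text
Traceback (most recent call last):
ValueError: time passes only in moves, steps and waits
```

```bash
python3 - <<'E'
import h
from h import *
h.G=np.array([(a,b,c) for a in np.linspace(-.038,.038,5) for b in np.linspace(-.089,.089,9) for c in np.linspace(-.3,-.079,12)])
out=[]
for dx in(0,-.008):
 Xs=np.array([(.0486,-.004,.09),(.0605,-.004,.073),(.03,-.004,.115),(.0,-.004,.15),(-.05,-.004,.20)])+[dx,0,0]
 for t in range(32,48,2):
  for f in list(range(-40,-19,4))+[0,5,10]:
    R=tool2(NEST,t,f,-1);RN=NEST[:3,:3].T@R
    c=[round(float(clear(X,RN)),4) for X in Xs]
    out.append((min(c),dx,t,f,c,Xs,R))
n=0
for o in sorted(out,key=lambda o:-o[0])[:50]:
    try: q=[ctrl.ik(at(NEST,*X),o[6]) for X in o[5]]
    except ValueError as e: print(e);break
    if q[0] is None or q[1] is None: continue
    print(o[:5],[None if a is None else int(a[3]) for a in q])
E
```

```text
(0.0254, -0.008, 42, 0, [0.03, 0.0254, 0.0488, 0.0878, 0.1565]) [228, 224, 236, None, None]
(0.0253, -0.008, 42, 5, [0.029, 0.0253, 0.0474, 0.0855, 0.1539]) [213, 209, 220, 234, None]
(0.0246, -0.008, 42, 10, [0.0275, 0.0246, 0.0459, 0.083, 0.151]) [196, 194, 201, 213, None]
(0.0234, -0.008, 44, 0, [0.033, 0.0234, 0.0516, 0.0901, 0.1557]) [223, 220, 229, 241, None]
(0.0229, 0, 44, 0, [0.025, 0.0229, 0.0437, 0.0829, 0.1518]) [224, 220, 230, 242, None]
(0.0228, -0.008, 40, 0, [0.0271, 0.0228, 0.0459, 0.0856, 0.1545]) [236, 231, 245, None, None]
(0.0225, -0.008, 40, 5, [0.0261, 0.0225, 0.0446, 0.0834, 0.1521]) [219, 214, 228, 247, None]
(0.0225, -0.008, 44, 5, [0.0319, 0.0225, 0.0501, 0.0877, 0.1536]) [209, 206, 214, 225, None]
(0.0224, 0, 44, 5, [0.0239, 0.0224, 0.0422, 0.0805, 0.1491]) [209, 206, 214, 226, None]
(0.022, -0.008, 40, 10, [0.0246, 0.022, 0.0432, 0.081, 0.1493]) [200, 197, 207, 225, None]
(0.0217, 0, 44, 10, [0.0224, 0.0217, 0.0407, 0.0779, 0.1461]) [194, 192, 198, 206, 236]
(0.0217, -0.008, 44, 10, [0.0303, 0.0217, 0.0485, 0.085, 0.1516]) [194, 192, 198, 206, 236]
(0.020
[... 919 characters left out ...]
0189, 0.0196, 0.0331, 0.0655, 0.1279]) [-67, -69, -65, -61, -56]
(0.0188, 0, 46, 10, [0.0253, 0.0188, 0.0434, 0.0798, 0.1472]) [193, 191, 195, 202, 223]
(0.0188, -0.008, 46, 10, [0.0331, 0.0188, 0.0511, 0.087, 0.149]) [193, 191, 196, 202, 224]
(0.0185, 0, 40, 0, [0.0191, 0.0185, 0.038, 0.0786, 0.1481]) [237, 232, 246, None, None]
(0.0178, -0.008, 46, -40, [0.0202, 0.0178, 0.0322, 0.0637, 0.1242]) [-65, -67, -63, -60, -56]
(0.0177, -0.008, 44, -40, [0.0178, 0.0177, 0.0302, 0.0625, 0.1238]) [-63, -64, -61, -58, -53]
(0.0174, 0, 40, 5, [0.0181, 0.0174, 0.0368, 0.0764, 0.1457]) [220, 215, 229, 249, None]
(0.0174, -0.008, 36, 5, [0.0202, 0.0174, 0.0391, 0.079, 0.1483]) [244, 234, None, None, -48]
```

```bash
python3 - <<'E'
from h import *
ctrl.command_gripper(0.0)
R=tool2(NEST,44,10,-1)
q=ctrl.ik(at(NEST,-.05,-.002,.20),R);print(q,ctrl.current_q())
m=q.copy();m[1]-=12;m1=m.copy();m1[3]=0;m1[5]=ctrl.current_q()[5]
for a in(m1,m,q): ctrl.movej(a);print(ctrl.current_t(),ctrl.current_tool_pos())
ctrl.move_l(at(NEST,.028,-.002,.118),vel=.15,ori=R)
f0=ctrl.current_contact_force()
hit=ctrl.move_l(at(NEST,.0486,-.002,.078),vel=.04,contact_N=2)
t=ctrl.current_tool_pos();print(hit,NEST[:3,:3].T@(t-NEST[:3,3]),ctrl.current_contact_force()-f0,ctrl.current_t())
cv2.imwrite("pics/w2.png",ctrl.read_camera("wrist"))
E
```

```text
[-29.6042  14.8585 128.9123 237.3608  12.4061  51.4668] [-36.7632  18.8099  87.1233  -0.0005  74.0711 -71.8637]
4.1667 [ 0.4167 -0.1684  0.2233]
7.7583 [ 0.4518 -0.2615  0.3097]
8.2667 [ 0.4515 -0.2614  0.2002]
True [ 0.0423 -0.0021  0.0898] [ 0.2372 -0.0147 -1.2397] 10.2
```

```bash
python3 - <<'E'
from h import *
R=ctrl.current_eef_rot()
hit=ctrl.move_l(at(NEST,.056,-.002,.073),vel=.03,contact_N=8)
t=ctrl.current_tool_pos();print(hit,NEST[:3,:3].T@(t-NEST[:3,3]),ctrl.current_contact_force(),ctrl.current_t())
ctrl.sleep(.2)
ctrl.move_l(at(NEST,.045,-.002,.10),vel=.08)
ctrl.move_l(at(NEST,.0,-.002,.15),vel=.15)
ctrl.move_l(at(NEST,-.05,-.002,.20),vel=.2)
m=ctrl.current_q().copy();m[1]-=12;ctrl.movej(m)
m[3]=0;m[5]=-72+0;ctrl.movej(m)
ctrl.goto(at(NEST,-.07,0,.25),tool(NEST,0,-1)); ctrl.command_gripper(1.0)
p=cam("wrist");np.save("w3.npy",p["pose"]);im=ctrl.read_camera("wrist");cv2.imwrite("pics/w3.png",im)
print(ctrl.current_t())
for c in blobs(im,"yellow"): print(cv2.boundingRect(c))
E
```

```text
True [ 0.0521 -0.0018  0.0797] [ 1.0177 -0.3342  5.537 ] 10.7833
19.325
(256, 188, 52, 38)
(211, 25, 48, 51)
(0, 10, 26, 15)
```

View pics/w3.png

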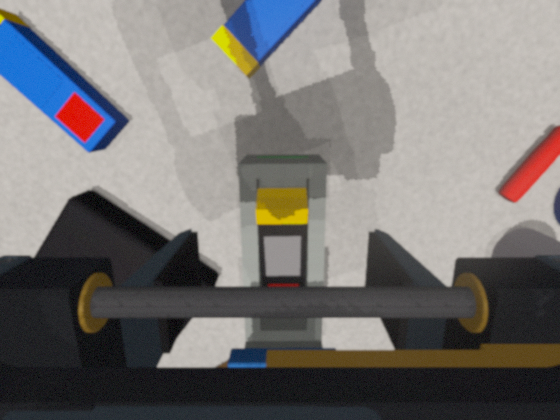

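The wrist view shows the yellow end bright over rows 188–226, with its end face now visible, so the pack has rocked. I'll compare the edge rows with the predicted ones.

```bash
python3 - <<'E'
from h import *
p=ctrl.camera_params("wrist");p["pose"]=np.load("w3.npy")
for n,a in(("tilt22",22),("tilt0",0),("tilt12",12)):
    c,s=np.cos(np.radians(a)),np.sin(np.radians(a))
    for nm,(x,z) in dict(lead_bot=(-80,0),lead_top=(-80,38),yel_end=(-62,38),red0=(30,38)).items():
        dx=x-3.8;X=3.8+c*dx+s*z;Z=42-s*dx+c*z
        print(n,nm,round(X,1),round(Z,1),proj(p,at(NEST,X/1e3,0,Z/1e3)))
im=cv2.imread("pics/w3.png");print(im[180:300:3,282].tolist())
print(ctrl.current_contact_force())
E
```

```text
tilt22 lead_bot -73.9 73.4 [282.7162 184.426 ]
tilt22 lead_top -59.7 108.6 [282.7321 206.5401]
tilt22 yel_end -43.0 101.9 [282.7387 220.9538]
tilt22 red0 42.3 67.4 [282.7664 281.9089]
tilt0 lead_bot -80.0 42.0 [282.7072 173.4503]
tilt0 lead_top -80.0 80.0 [282.7146 179.8928]
tilt0 yel_end -62.0 80.0 [282.7235 196.9861]
tilt0 red0 30.0 80.0 [282.7654 277.3568]
tilt12 lead_bot -78.2 59.4 [282.7113 177.9152]
tilt12 lead_top -70.3 96.6 [282.7234 192.876 ]
tilt12 yel_end -52.7 92.9 [282.7313 209.0446]
tilt12 red0 37.3 73.7 [282.7664 280.6116]
[[99, 106, 107], [97, 104, 104], [91, 99, 99], [27, 117, 144], [14, 120, 148], [21, 121, 147], [3, 111, 138], [10, 110, 137], [23, 113, 139], [12, 112, 137], [10, 120, 148], [24, 122, 148], [8, 124, 151], [0, 175, 207], [0, 180, 208], [48, 72, 83], [50, 51, 56], [48, 53, 54], [52, 55, 58], [135, 134, 140], [145, 146, 151], [148, 148, 151], [145, 147, 151], [144, 145, 150], [145, 146, 150], [147, 148, 151], [146, 146, 150], [146, 147, 151], [148, 147, 152], [147, 148, 153], [146, 146, 151], [146, 148, 151], [74, 76, 77], [32, 35, 37], [33, 34, 44], [25, 26, 116], [53, 49, 57], [61, 60, 60], [61, 59, 62], [67, 67, 68]]
[-0.661   0.3621  0.5421]
```

The end spans rows 188–225, which matches a 22° tilt (37 rows, against 31 rows for 12°), and the pack has slid about 4 mm down the slope. Grasping it now.

```bash
python3 - <<'E'
from h import *
R=tool(NEST,-12,-1)
ctrl.goto(at(NEST,-.057,0,.15),R)
hit=ctrl.move_l(at(NEST,-.057,0,.0865),vel=.08,contact_N=6)
print("hit",hit,NEST[:3,:3].T@(ctrl.current_tool_pos()-NEST[:3,3]))
ctrl.command_gripper(0.0)
print(ctrl.current_grip_width()*91,ctrl.current_grasp_force(),ctrl.current_t())
ctrl.move_l(at(NEST,-.06,0,.108),vel=.06)
print(ctrl.current_contact_force(),ctrl.current_grip_width()*91)
ctrl.move_l(at(NEST,-.19,0,.25),vel=.15)
print(ctrl.current_contact_force(),ctrl.current_wrist_torque(),ctrl.current_grip_width()*91)
cv2.imwrite("pics/s4.png",ctrl.read_camera("scene"))
ctrl.goto(at(BAY,-.10,0,.22),tool(BAY,-0,1))
p=cam("wrist");np.save("w4.npy",p["pose"]);cv2.imwrite("pics/w4.png",ctrl.read_camera("wrist"))
cv2.imwrite("pics/s5.png",ctrl.read_camera("scene"));cv2.imwrite("pics/d5.png",ctrl.read_camera("side"))
print(ctrl.current_t())
a=cv2.imread("pics/w4.png")[:300];b=cv2.imread("pics/s5.png")[90:270,230:430];c=cv2.imread("pics/d5.png")[180:360,130:330]
b=cv2.resize(b,(300,270),interpolation=cv2.INTER_CUBIC);c=cv2.resize(c,(300,270),interpolation=cv2.INTER_CUBIC)
o=np.zeros((580,640,3),np.uint8);o[:300,:560]=a;o[305:575,:300]=b;o[305:575,310:610]=c;cv2.imwrite("pics/m5.png",o)
E
```

```text
hit False [-0.0567  0.0001  0.0869]
49.85773716725587 29.999913275241852 21.4667
[ 0.0626  0.1821 -3.2488] 49.713931754377754
[ 0.5304 -0.4822 -3.1459] [ 0.0209 -0.2089  0.0119] 49.66166610838725
24.925
```

View pics/m5.png

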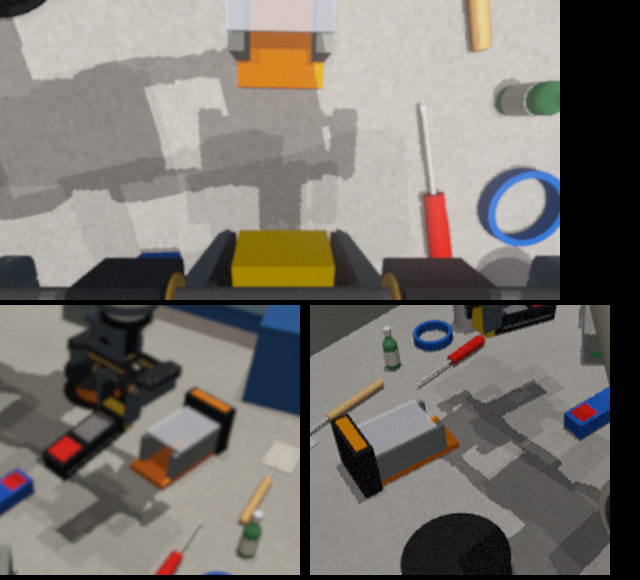

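Pack held. The wrist view shows the step's front edge from (238,87) to (323,87), parallel to the image rows, and the yellow end at columns 233–333.

```bash
python3 - <<'E'
from h import *
p=ctrl.camera_params("wrist");p["pose"]=np.load("w4.npy");im=cv2.imread("pics/w4.png")
for c in blobs(im,"orange",300):
    print(cv2.boundingRect(c),cv2.approxPolyDP(c,3,True)[:,0].tolist())
for c in blobs(im,"yellow",300): print("Y",cv2.boundingRect(c),cv2.approxPolyDP(c,3,True)[:,0].tolist())
for uv in((238.,87.5),(323.5,87.5)): X=onz(p,uv,.014);print(X,BAY[:3,:3].T@(X-BAY[:3,3]))
print("tcp in bay",BAY[:3,:3].T@(ctrl.current_tool_pos()-BAY[:3,3]))
# predicted pack in tool: tilt after grasp 22 deg in nest, tool -12
s=cv2.imread("pics/s5.png");ps=cam("scene")
h=cv2.cvtColor(s,cv2.COLOR_BGR2HSV)
for col in("red","yellow"):
    for c in blobs(s,col,20): print(col,cv2.boundingRect(c),cv2.minAreaRect(c))
print(im[225:300:3,283].tolist())
E
```

```text
(172, 344, 339, 23) [[510, 366], [490, 345], [450, 344], [395, 345], [390, 351], [181, 350], [172, 363]]
(165, 274, 13, 58) [[175, 274], [165, 300], [169, 331], [176, 329], [170, 317]]
(238, 32, 85, 56) [[251, 33], [250, 59], [238, 61], [239, 86], [321, 87], [317, 85], [314, 66], [322, 63], [310, 61], [310, 34]]
Y (231, 230, 105, 57) [[240, 231], [231, 265], [233, 286], [333, 285], [335, 267], [325, 231]]
[0.4911 0.1533 0.014 ] [0.0015 0.0463 0.014 ]
[0.5789 0.1341 0.014 ] [ 0.0015 -0.0436  0.014 ]
tcp in bay [-0.1007 -0.0001  0.2201]
red (150, 361, 38, 59) ((167.3091583251953, 391.742919921875), (66.11062622070312, 16.603010177612305), 64.72228240966797)
red (328, 254, 23, 31) ((339.15380859375, 268.7691955566406), (8.875203132629395, 33.83671188354492), 33.690067291259766)
red (131, 243, 13, 10) ((137.04412841796875, 247.5735321044922), (7.202939987182617, 10.804409980773926), 59.03623962402344)
red (234, 204, 10, 7) ((238.7307586669922, 206.8461456298828), (5.547001838684082, 8.043152809143066), 56.3099365234375)
red (262, 177, 23, 18) ((272.7500305175781, 185.75), (14.849242210388184, 18.384775161743164), 45.0)
yellow (199, 223, 15, 19) ((206.0000457763672, 232.0000457763672), (19.798988342285156, 9.899494171142578), 45.0)
yellow (105, 219, 18, 12) ((113.42646026611328, 224.0441131591797), (3.6014702320098877, 18.864845275878906), 59.03623962402344)
yellow (300, 152, 13, 11) ((306.29412841796875, 156.6764678955078), (13.548388481140137, 6.002450466156006), 30.963756561279297)
[[124, 127, 131], [119, 128, 132], [31, 112, 134], [9, 112, 138], [0, 111, 136], [1, 111, 137], [6, 113, 137], [0, 113, 137], [0, 105, 131], [0, 110, 136], [0, 112, 138], [1, 111, 137], [0, 108, 134], [0, 109, 136], [0, 128, 155], [0, 134, 163], [0, 131, 162], [0, 131, 162], [0, 133, 163], [0, 134, 163], [0, 122, 151], [50, 52, 58], [61, 62, 63], [67, 63, 65], [68, 68, 69]]
```

```bash
sed -i 's/BAY=frame.*/BAY=frame(.5351,.1438,77.7)/' h.py; python3 - <<'E'
from h import *
inb=lambda:BAY[:3,:3].T@(ctrl.current_tool_pos()-BAY[:3,3])
R=tool(BAY,0,1)
ctrl.goto(at(BAY,0,0,.10),R)
ctrl.move_l(at(BAY,0,0,.06),vel=.1)
hit=ctrl.move_l(at(BAY,0,0,.030),vel=.025,contact_N=1.5)
b=inb();print(hit,b,ctrl.current_contact_force(),ctrl.current_t())
d=b[2]-.032
if d>0:
    hit=ctrl.move_l(at(BAY,b[0],b[1],b[2]-d*.94),vel=.025,ori=tool(BAY,-np.degrees(d/.16),1),contact_N=8)
    print(hit,inb(),ctrl.current_contact_force())
ps=cam("side")
cv2.imwrite("pics/d6.png",ctrl.read_camera("side"));cv2.imwrite("pics/s6.png",ctrl.read_camera("scene"));cv2.imwrite("pics/w6.png",ctrl.read_camera("wrist"))
a=cv2.imread("pics/w6.png")[:300];b=cv2.imread("pics/s6.png")[130:250,270:400];c=cv2.imread("pics/d6.png")[200:320,140:270]
o=np.zeros((580,640,3),np.uint8);o[:300,:560]=a;o[305:575,:293]=cv2.resize(b,(293,270),interpolation=cv2.INTER_CUBIC);o[305:575,310:603]=cv2.resize(c,(293,270),interpolation=cv2.INTER_CUBIC);cv2.imwrite("pics/m6.png",o)
print(ctrl.current_t())
E
```

```text
True [-0.      0.0002  0.0437] [0.9602 0.5358 1.1077] 26.8583
True [0.0003 0.0002 0.0328] [-1.0449 -1.3371  8.1047]
27.5
```

View pics/m6.png

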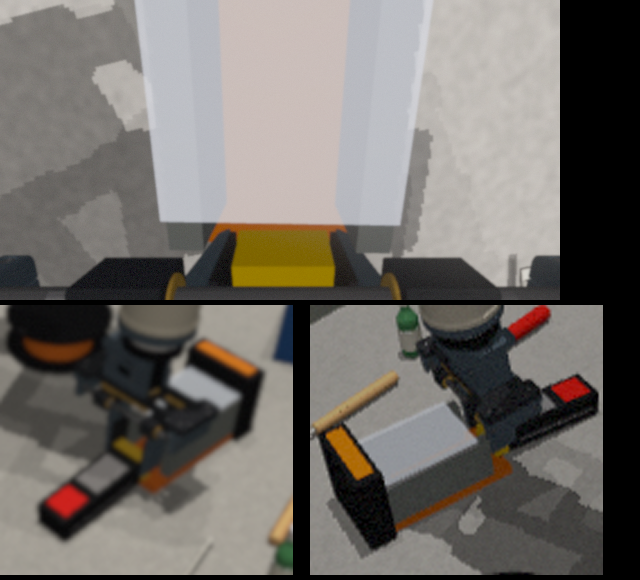

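Both views show the yellow end on the orange step between the walls and the black end on the table. Release and retreat.

```bash
python3 - <<'E'
from h import *
inb=lambda:BAY[:3,:3].T@(ctrl.current_tool_pos()-BAY[:3,3])
ctrl.command_gripper(1.0); ctrl.sleep(.3)
b=inb();ctrl.move_l(at(BAY,b[0],b[1],.13),vel=.1)
R=tool(BAY,0,1)
ctrl.goto(at(BAY,-.12,0,.16),R)
p=cam("wrist");np.save("w7.npy",p["pose"]);w=ctrl.read_camera("wrist");cv2.imwrite("pics/w7.png",w)
cv2.imwrite("pics/d7.png",ctrl.read_camera("side"));cv2.imwrite("pics/s7.png",ctrl.read_camera("scene"))
b=cv2.imread("pics/s7.png")[130:250,270:400];c=cv2.imread("pics/d7.png")[200:320,140:270]
o=np.zeros((580,640,3),np.uint8);o[:300,:560]=w[:300];o[305:575,:293]=cv2.resize(b,(293,270),interpolation=cv2.INTER_CUBIC);o[305:575,310:603]=cv2.resize(c,(293,270),interpolation=cv2.INTER_CUBIC);cv2.imwrite("pics/m7.png",o)
print(ctrl.current_t())
for c in blobs(w,"yellow",100)+blobs(w,"red",200): r=cv2.minAreaRect(c);X=onz(p,r[0],.05);print(r,BAY[:3,:3].T@(X-BAY[:3,3]))
E
```

```text
30.4167
((281.5, 56.0), (28.0, 67.0), 90.0) [-0.0024  0.      0.05  ]
((279.15521240234375, 17.63793182373047), (68.67861938476562, 15.861687660217285), 4.763641834259033) [0.0239 0.0017 0.05  ]
((467.36553955078125, 224.38623046875), (69.25994110107422, 26.574554443359375), 85.2363510131836) [-0.1384 -0.162   0.05  ]
((282.0, 204.5), (43.0, 42.0), 90.0) [-0.12 -0.    0.05]
```

View pics/m7.png

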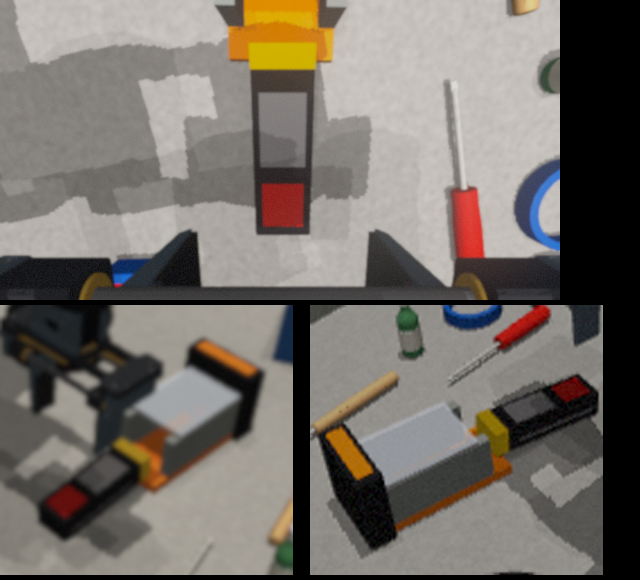

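The pack leans on the step by itself, straight and centred: yellow end at (282,56), tail edge at row 235. Now the push.

```bash
python3 - <<'E'
from h import *
inb=lambda:BAY[:3,:3].T@(ctrl.current_tool_pos()-BAY[:3,3])
p=ctrl.camera_params("wrist");p["pose"]=np.load("w7.npy")
X=onz(p,(282,235),.038);print("tail",BAY[:3,:3].T@(X-BAY[:3,3]))
R=tool(BAY,0,1)
ctrl.goto(at(BAY,-.205,0,.12),R)
ctrl.command_gripper(0.0)
ctrl.move_l(at(BAY,-.205,0,.026),vel=.12)
print(inb(),ctrl.current_contact_force(),ctrl.current_t())
hit=ctrl.move_l(at(BAY,-.05,0,.026),vel=.04,contact_N=10)
print(hit,inb(),ctrl.current_contact_force(),ctrl.current_t())
if not hit:
    hit=ctrl.move_l(at(BAY,-.016,0,.026),vel=.02,contact_N=8)
    print(hit,inb(),ctrl.current_contact_force(),ctrl.current_t())
cv2.imwrite("pics/d8.png",ctrl.read_camera("side"));cv2.imwrite("pics/s8.png",ctrl.read_camera("scene"))
E
```

```text
tail [-0.1523  0.0001  0.038 ]
[-0.205  -0.0003  0.0265] [-0.1511  0.8152  1.429 ] 33.1833
True [-0.0788  0.0002  0.026 ] [-0.4357  0.8195 -0.9406] 35.925
```

```bash
python3 - <<'E'
from h import *
inb=lambda:BAY[:3,:3].T@(ctrl.current_tool_pos()-BAY[:3,3])
print(ctrl.current_contact_force())
hit=ctrl.move_l(at(BAY,-.015,0,.026),vel=.02,contact_N=8)
print(hit,inb(),ctrl.current_contact_force(),ctrl.current_t())
w=ctrl.read_camera("wrist")
b=ctrl.read_camera("scene")[130:250,270:400];c=ctrl.read_camera("side")[200:320,140:270]
o=np.zeros((580,640,3),np.uint8);o[:300,:560]=w[:300];o[305:575,:293]=cv2.resize(b,(293,270),interpolation=cv2.INTER_CUBIC);o[305:575,310:603]=cv2.resize(c,(293,270),interpolation=cv2.INTER_CUBIC);cv2.imwrite("pics/m8.png",o)
E
```

```text
[0.3719 0.3978 0.2375]
True [-0.0268  0.0004  0.0258] [-0.1297 -4.0746  2.5491] 38.3417
```

View pics/m8.png

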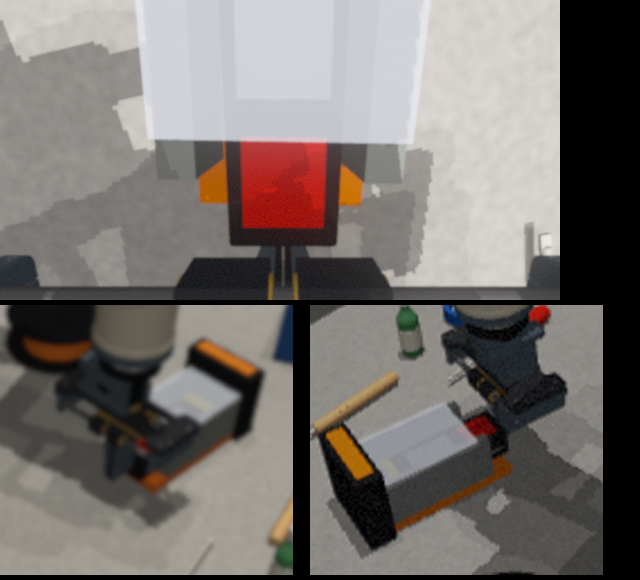

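The pack lies flat between the walls, its tail edge at row 244 just in front of the step edge at row 204, and the push stopped where the stop is expected. Backing off and measuring.

```bash
python3 - <<'E'
from h import *
inb=lambda X:BAY[:3,:3].T@(X-BAY[:3,3])
ctrl.move_l(at(BAY,-.06,0,.026),vel=.06)
ctrl.move_l(at(BAY,-.12,0,.16),vel=.2)
p=cam("wrist");w=ctrl.read_camera("wrist");cv2.imwrite("pics/w9.png",w)
g=w[:,282].astype(int);print([(r,g[r].tolist()) for r in range(20,110,2)])
for r in range(40,90,6): print(r,inb(onz(p,(282,r),.052))[0],inb(onz(p,(282,r),.014))[0])
for c in blobs(w,"red",150): r=cv2.boundingRect(c);print(r,inb(onz(p,(r[0]+r[2]/2,r[1]+r[3]),.052)))
for c in blobs(w,"orange",50): print("o",cv2.boundingRect(c))
print(ctrl.current_t(),ctrl.current_contact_force())
E
```

```text
[(20, [38, 48, 196]), (22, [35, 44, 197]), (24, [38, 47, 198]), (26, [34, 44, 197]), (28, [40, 49, 198]), (30, [36, 48, 197]), (32, [37, 48, 197]), (34, [32, 45, 198]), (36, [39, 46, 197]), (38, [35, 49, 197]), (40, [40, 48, 197]), (42, [40, 52, 197]), (44, [33, 47, 196]), (46, [41, 52, 198]), (48, [40, 45, 198]), (50, [47, 52, 199]), (52, [40, 46, 182]), (54, [55, 54, 105]), (56, [58, 59, 73]), (58, [53, 58, 71]), (60, [56, 58, 75]), (62, [59, 56, 74]), (64, [54, 53, 70]), (66, [40, 42, 63]), (68, [43, 46, 62]), (70, [39, 40, 56]), (72, [67, 69, 79]), (74, [102, 105, 114]), (76, [114, 116, 125]), (78, [137, 140, 146]), (80, [141, 147, 150]), (82, [143, 147, 153]), (84, [142, 146, 152]), (86, [140, 143, 150]), (88, [140, 143, 149]), (90, [138, 142, 149]), (92, [140, 146, 149]), (94, [143, 148, 152]), (96, [143, 147, 152]), (98, [142, 146, 152]), (100, [143, 147, 151]), (102, [143, 146, 150]), (104, [141, 146, 151]), (106, [144, 147, 151]), (108, [142, 146, 150])]
40 0.0088610729883212 0.01594489513637319
46 0.004758881599293754 0.01128132237740177
52 0.0006199224327262492 0.006575950202098307
58 -0.00355630105883066 0.0018282141109212658
64 -0.00777029440439768 -0.002962460606362536
70 -0.012022572318563195 -0.00779665910259104
76 -0.01631365891106478 -0.012674977211469532
82 -0.020644087902135625 -0.017598021692386834
88 -0.025014402843801 -0.022566410481996292
(455, 191, 31, 96) [-0.1966 -0.1715  0.052 ]
(259, 0, 51, 54) [-0.0008 -0.0012  0.052 ]
o (60, 345, 336, 22)
o (294, 275, 4, 57)
o (268, 275, 5, 57)
o (316, 0, 19, 62)
o (230, 0, 23, 61)
40.125 [-0.2882  0.6826 -0.0694]
```

The red patch ends at bay x = -1 mm, so the pack's lead edge is at about 149 mm. It is flat and centred.

```bash
python3 -c "
from h import *
ctrl.sleep(.3);print(ctrl.sign_off(),ctrl.current_t())"
```

```text
the job is handed in; nothing more can be done
the job is handed in; nothing more can be done
```

The job is handed in at about 40 s of the 72 s limit: the pack was rocked up, set on the step, released and pushed in, and the last wrist view put its lower yellow edge about 149 mm into the bay (stop at 150 mm), centred between the walls, with the gripper clear; the verdict was not shown.

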